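# Push the open spice-jar lid shut on the turntable

## Task

One of the four small steel jars on the turntable has been left with its hinged lid standing open. With closed fingertips gently push that lid over and press it fully shut, then withdraw. Do not grip or lift the jar or let it slide or tip, do not let the turntable swing round, and leave the other jars, the glass cup and the tub untouched.

Things in the scene. Friction and masses are not known exactly. Their poses are not given: they have to be found in the camera images.
- turntable: Foot of the plastic turntable, fixed to the table, 190 mm across. Origin: centre of its underside, on the turning axis, at table height. Its white platter is 276 mm across with a low rim, top of the rim 38 mm above the table; the jars stand on its floor, 26 mm above the table, about 85 mm from the axis, a quarter turn apart.
- platter (a joint): Turn of the platter about the vertical axis, rad, 0 at the start, positive anticlockwise from above. It turns freely: about 0.6 N sideways on a jar swings it round.
- open_jar: The jar with the open lid: steel, empty, loose on the platter, about 0.22 kg (0.18 to 0.3), 60 mm across, 75 mm to the rim. Origin: centre of its underside. z up; +x points, level, from the hinge across the jar to where the lid's lip comes when shut. Pressing down on the shut lid over the middle of the jar does not tip it; pressing on the lip, outside the wall, may.
- lid (a joint): Angle of the lid of open_jar, rad: 0 shut flat on the rim, 1.57 upright, stop at 1.8 (leaning back). Starts between 0.9 and 1.6. A stiff-turning hinge: the lid stays where it is left, does not fall shut, and has no spring or catch; it shuts on a soft silicone seal that gives 2 to 3 mm under a 10 N press; about 0.3 N at 30 mm from the hinge pin moves it.
- lid_hinge (a point): The hinge pin of open_jar's lid, on the jar's rim, 33 mm from the jar's axis on its -x side and 75.5 mm above its underside. The pin runs along the jar's y. With the lid shut, the highest point is 7.5 mm above the pin, over the jar's axis.
- lid_lip (a point): Outer end of the thumb lip of open_jar's lid, 76 mm from the hinge pin. With the lid open this is its highest part. The lid is a shallow dome, 63 mm across, 3 mm thick at the edge and 7.5 mm at the middle (on the outer side).
- jar_a: A closed steel jar, same make as open_jar: 60 mm across, 75 mm to the rim, 83 mm over its lid, lip sticking out 13 mm beyond the wall on its +x side. Origin: centre of its underside. Must be left alone.
- jar_b: A closed steel jar, same make as open_jar: 60 mm across, 75 mm to the rim, 83 mm over its lid, lip sticking out 13 mm beyond the wall on its +x side. Origin: centre of its underside. Must be left alone.
- jar_c: A closed steel jar, same make as open_jar: 60 mm across, 75 mm to the rim, 83 mm over its lid, lip sticking out 13 mm beyond the wall on its +x side. Origin: centre of its underside. Must be left alone.
- cup: Clear glass cup, 72 mm across, 95 mm high, loose on the table. Origin: centre of its underside.
- tub: Closed plastic tub, clear with a red lid, 165 x 121 mm (x, y), 72 mm high, loose. Origin: centre of its underside.
Things that resemble listed ones, but are neither listed nor needed, are in the scene too. Leave any green or pink look-alike of the open_jar alone.

How it is judged:
By the outcome, as a careful person would: the job done as asked, in the order asked, and still so for the second after the job is handed in, with the robot touching nothing.
It also fails if it takes over 38 s, if anything falls off the work surface, if the arm or the gripper's body presses on something with over 40 N, if the wrist force passes 120 N, or if a joint passes its speed limit or range.

## Robot

A 6-joint arm with a two-finger parallel gripper is mounted at the origin on the work surface. World frame = base frame: x ahead of the robot, y to its left, z up, the work surface at z = 0. Lengths are in mm, angles in rad, forces in N, time in s.
With the tool pointing down it reaches from about 325 to 775 mm from the base axis. Payload 5.5 kg.
Tool frame: the origin (TCP) lies at the centre of the arm's flange, where the gripper is bolted on; the fingertips stand 182 mm ahead of it and the grasp point (between the pads) lies 163 mm ahead of it; z points along the fingers, y is the line along which they close (so a half turn about z gives the same grasp; the last joint's range is limited). The gripper opens to 88 mm and grips with 3 to 60 N. Pads are 20 mm wide; open, the fingers measure 115 mm over their backs; the gripper's body (75 mm by 178 mm) begins 61 mm behind the grasp point.
Start: joints at [1.28, 0.091, 1.231, -0, 1.82, -0.057], TCP at [139.009, 583.69, 404.631] pointing down, gripper open.
Joint ranges: [-2.87, 2.87], [-0.86, 2.18], [0.17, 2.46], [-1.51, 4.65], [0.06, 2.69], [-2.65, 2.65]. Speed limits (rad/s): [2.57, 2.57, 3.01, 3.14, 3.14, 3.14].

## Interface

Orientations are given as a rotation vector (axis times angle).
In Python, from bench import manip gives the robot as it stands. The module is installed in compiled form; this text tells all that it offers.
- The arm moves only by the tool play_rows, never from a script. Its argument "moves" is a list of rows, each a list of 3 entries, a list of its own where there are three numbers: the finger opening in cm, from 0 to 8.78, then the shift along the tool's x, y, z in cm, then the turn, a rotation vector about the tool's x, y, z in degrees. A call has 1 to 12 rows; each row is the pose to reach, as a shift and turn from the pose commanded when the call began, along the tool's axes at that moment; what a row does not reach only later rows make up. A row lasts 1/8 s, in which the tool goes at most 62.5 mm and 10.7 degrees, less where a joint would pass 70% of its speed; a pose out of reach is approached as far as the arm can. A call with a gripper value outside its range is refused whole. The fingers move at their own pace and stop on an object; "squeeze" is the grip in N (left out, the last holds). Time passes only in rows, so rows that repeat a pose let the fingers close. It gives the time, the measured TCP pose, the force, the opening and the grip force at its end, in the units of the state.
- manip.observe(): the state, without advancing time (a new reading comes with each control period).
- manip.camera(name): name is "scene" or "side" or "wrist"; returns a dict with "img" (420x560x3 uint8, red, green, blue), "fx", "fy", "cx", "cy" (pixels), "xyz" and "rotation" of the camera in the world. Camera axes: x right, y down, z forward; pixel columns grow to the right and rows downward; lengths in mm; the calibration is good to about 2 mm. The wrist camera is an equidistant fisheye: a pixel r from the principal point sees the ray r / f radians off the axis. A picture is of the moment at which its call begins. There is no depth.
- manip.job_done(): hands the job in; it is judged then, once.
The state is a dict: "time_s": time; "joint_pos": joint angles; "qvel": joint speeds; "tau": joint torques, N m; "position": TCP position; "eef_rot": TCP orientation; "wrist_force": force on the tool from outside, world axes, zero at the start; "ft_torque": the same for the moment, N m; "opening": finger opening in mm; "grasp_force": force on a finger pad.
Only numpy, scipy, OpenCV 4.12 (cv2) and the standard library are available. Lean on these libraries where they do the work, as an engineer would, in place of code of your own. Each camera call takes 0.05 s, during which the arm holds its last target. There are 200 camera calls.

## Working session

There is one attempt and no reset: what is moved stays moved. The work goes in short steps, Python scripts to look and compute and a tool call to move; the robot and the scene stay as the last step left them, time stands still between calls to the robot, and variables do not carry over. Pictures are saved under pics/ and viewed, at most 10 in all, crops included, and the job is handed in when it is done.

Besides the shell and the picture viewer there is one more tool, called after ">>>" as name(argument=value, ...), one argument or row to a line, values as JSON. play_rows: Moves the arm, as the interface text tells. Its arguments: {"type":"object","properties":{"moves":{"type":"array"},"squeeze":{"type":"number"}},"required":["moves"]}

```bash
mkdir -p pics; python3 - <<'E'
from bench import manip
import cv2,numpy as np
o=manip.observe();print({k:np.round(o[k],3) for k in('time_s','position','eef_rot','opening','wrist_force')})
for n in('scene','side','wrist'):
    c=manip.camera(n);cv2.imwrite(f'pics/{n}0.png',c['img'][:,:,::-1]);print(n,[c[k] for k in('fx','fy','cx','cy')],np.round(c['xyz'],1).tolist(),np.round(c['rotation'],4).tolist())
E
```

```text
{'time_s': np.float64(0.0), 'position': array([139.045, 583.727, 403.488]), 'eef_rot': array([-3.66e-01, -3.12e+00,  3.00e-03]), 'opening': np.float64(87.868), 'wrist_force': array([0.614, 0.454, 0.12 ])}
scene [383.22064623824025, 383.22064623824025, 279.58778437536375, 218.30962018330177] [1192.1, 234.2, 563.3] [-1.4138, -1.8349, 1.056]
side [400.7713423647074, 400.7713423647074, 279.2638421745185, 214.1265789406093] [25.2, -399.9, 780.1] [-2.2613, 0.9481, -0.3742]
wrist [325.19226210127806, 325.19226210127806, 276.43310092964845, 207.30628850527697] [69.5, 599.8, 383.5] [2.29, 1.8102, 0.2433]
```

View pics/scene0.png

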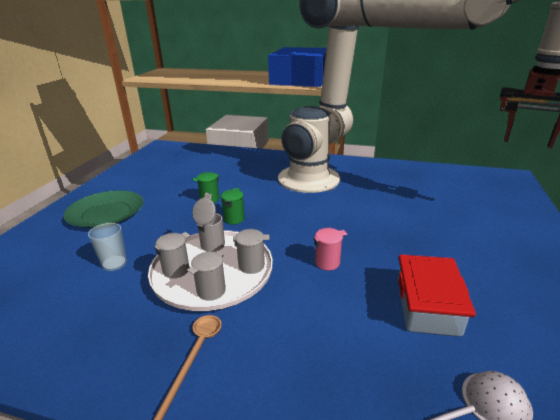

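View pics/side0.png

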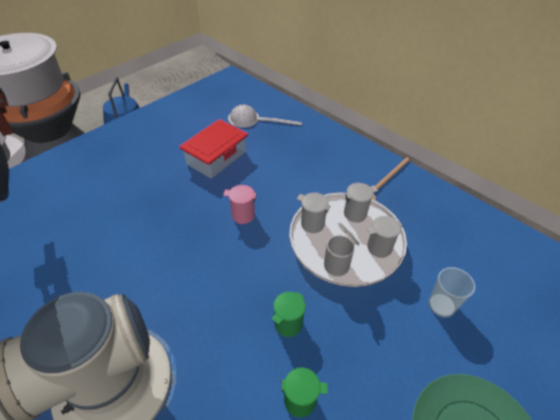

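The open jar is the one nearest the robot: scene about (211,232) with its lid near (204,210), side about (339,255). I'll enlarge both views.

```bash
python3 - <<'E'
import cv2,numpy as np
a=cv2.imread('pics/scene0.png')[180:310,140:280];b=cv2.imread('pics/side0.png')[175:290,275:415]
r=lambda i:cv2.resize(i,(800,600) if 0 else None,fx=5.6 if 0 else 4,fy=4,interpolation=cv2.INTER_CUBIC)
A=np.hstack([r(a)[:460,:400],r(b)[:460,:400]]) if 0 else None
cv2.imwrite('pics/c1.png',cv2.resize(a[:80,20:120],None,fx=7,fy=7,interpolation=cv2.INTER_CUBIC))
cv2.imwrite('pics/c2.png',cv2.resize(b,None,fx=5,fy=5,interpolation=cv2.INTER_CUBIC))
E
```

```text
(no output)
```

View pics/c1.png

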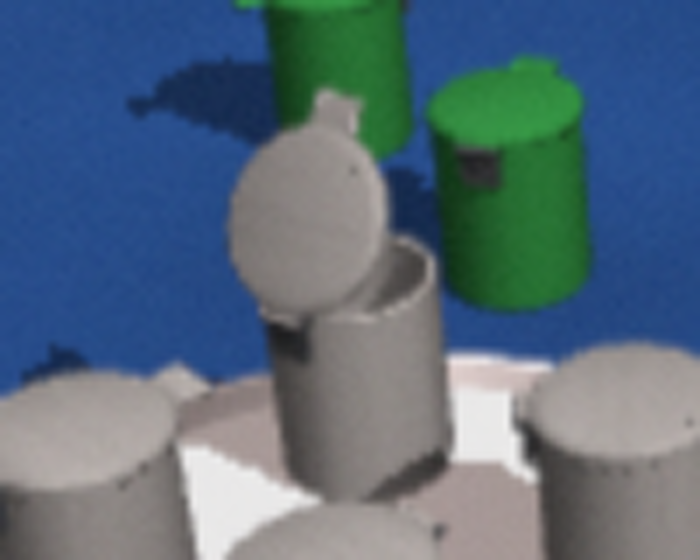

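View pics/c2.png

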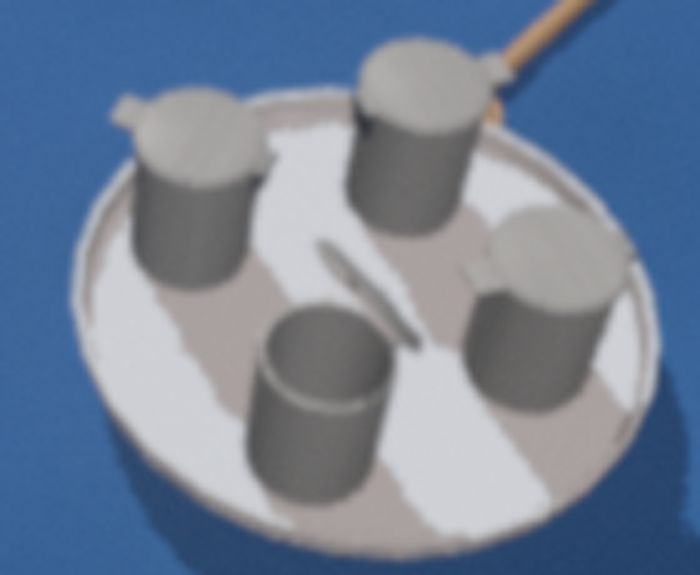

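Scene crop: lip end about (342,95), disc spans u 230–388 and v 122–318, hinge block about (290,340). Side crop: open rim centred at (327,357), and the lid is edge-on from (319,239) to (420,349). I'll fit the pose to these.

```bash
cat > h.py <<'E'
import numpy as np,cv2
from scipy.spatial.transform import Rotation as R
from scipy.optimize import least_squares
C={'scene':((383.2206,279.588,218.31),(1192.1,234.2,563.3),(-1.4138,-1.8349,1.056)),
'side':((400.7713,279.264,214.127),(25.2,-399.9,780.1),(-2.2613,.9481,-.3742))}
def proj(n,P):
    (f,cx,cy),t,r=C[n];q=(np.atleast_2d(P)-t)@R.from_rotvec(r).as_matrix()
    return q[:,:2]/q[:,2:]*f+[cx,cy]
def ray(n,u,z):
    (f,cx,cy),t,r=C[n];d=R.from_rotvec(r).as_matrix()@[(u[0]-cx)/f,(u[1]-cy)/f,1];t=np.array(t);return t+d*(z-t[2])/d[2]
def W(p,L): # jar frame->world ; p=x,y,yaw,lid
    c,s=np.cos(p[2]),np.sin(p[2]);L=np.atleast_2d(L);return np.c_[p[0]+c*L[:,0]-s*L[:,1],p[1]+s*L[:,0]+c*L[:,1],26+L[:,2]]
def lid(p,l): # lid coords: a from pin, b lateral, h outward normal
    l=np.atleast_2d(l);c,s=np.cos(p[3]),np.sin(p[3])
    return W(p,np.c_[-33+l[:,0]*c-l[:,2]*s,l[:,1],75.5+l[:,0]*s+l[:,2]*c])
a=np.linspace(0,2*np.pi,73);disc=np.c_[33+31.5*np.cos(a),31.5*np.sin(a),0*a+1.5]
lip=np.array([[76,7,1.5],[76,-7,1.5]])
E
python3 - <<'E'
from h import *
S=lambda u,v:(160+u/7,180+v/7)
D=lambda u,v:(275+u/5,175+v/5)
print('rim ctr from side',ray('side',D(327,357),101),'base',ray('side',D(311,450),26))
for n,p in(('scene',(112,248)),('side',(454,293))):print('cup',n,ray(n,p,47))
# other jars' lid centres side z~109
for c in((200,137),(420,87),(555,257)):print('jar lid',ray('side',D(*c),107))
def res(p):
    d=proj('scene',lid(p,disc));l=proj('scene',lid(p,[76,0,1.5]))[0]
    e=proj('side',np.r_[lid(p,disc),lid(p,lip)]);rc=proj('side',W(p,[0,0,75]))[0]
    sl=proj('scene',W(p,[0,0,0]))[0]
    t=np.r_[S(230,122),S(388,318),S(342,95),D(319,239),D(420,349),D(327,357)]
    return np.r_[d.min(0),d.max(0),l,e.min(0),e.max(0),rc]-t
x0=ray('side',D(327,357),101)
best=min((least_squares(res,[x0[0],x0[1],y,1.3],loss='soft_l1') for y in np.arange(-3,3.2,.7)),key=lambda r:r.cost)
p=best.x;print(p,best.cost,np.round(res(p),1))
print('lip',lid(p,[76,0,1.5]),'pin',lid(p,[0,0,0]),'hinge px',proj('scene',lid(p,[0,0,0])), 'want',S(290,335))
print('r',np.hypot(p[0],p[1]))
E
```

```text
rim ctr from side [ 487.30867066 -141.15245383  101.        ] base [ 491.87614509 -140.28625872   26.        ]
cup scene [ 586.49965519 -349.41023887   47.        ]
cup side [ 596.03325064 -365.91753489   47.        ]
jar lid [541.55256421 -22.52535255 107.        ]
jar lid [639.63807375 -75.09618876 107.        ]
jar lid [ 596.86307241 -180.39151121  107.        ]
[ 490.4594031  -138.68536431    2.87034605    0.95534288] 2.253553450663426 [-0.7  0.3 -0.7 -0.5 -0.3 -0.3 -1.2 -0.1 -0.4  0.2  0.  -1.5]
lip [[ 481.16008807 -136.09921837  164.42088575]] pin [[ 522.25284516 -147.52714254  101.5       ]] hinge px [[199.56612605 225.13139597]] want (201.42857142857144, 227.85714285714286)
r 509.6901572208882
```

>>> play_rows(
  moves=[
    [0,[-2,-2.4,0.1],[0,0,0]],
    [0,[-5,-6,0.2],[0,0,0]],
    [0,[-8,-9.6,0.3],[0,0,0]],
    [0,[-11,-13.2,0.4],[0,0,0]],
    [0,[-14,-16.7,0.5],[0,0,0]],
    [0,[-17,-20.3,0.6],[0,0,0]],
    [0,[-20,-23.9,0.7],[0,0,0]],
    [0,[-23,-27.5,0.8],[0,0,0]],
    [0,[-26,-31,0.9],[0,0,0]],
    [0,[-29,-34.6,1.0],[0,0,0]],
    [0,[-32,-38.2,1.1],[0,0,0]],
    [0,[-34,-40.6,1.2],[0,0,0]],
  ],
  squeeze=5,
)

```text
time_s: 1.65
position: [376.1, 108.2, 392.4]
eef_rot: [-0.369, -3.12, 0.0]
wrist_force: [0.5, -0.0, -0.7]
opening: 0.3
grasp_force: 0.0
```

>>> play_rows(
  moves=[
    [0,[-2,-2.4,0],[0,0,0]],
    [0,[-5,-6,0],[0,0,0]],
    [0,[-8,-9.6,0],[0,0,0]],
    [0,[-11,-13.1,0],[0,0,0]],
    [0,[-14,-16.7,0],[0,0,0]],
    [0,[-16.5,-19.7,0],[0,0,0]],
    [0,[-18.1,-21.6,0],[0,0,0]],
    [0,[-18.1,-21.6,0],[0,0,0]],
    [0,[-18.1,-21.6,0],[0,0,0]],
  ],
)

```text
time_s: 2.78
position: [501.5, -141.5, 392.5]
eef_rot: [-0.366, -3.12, -0.001]
wrist_force: [-0.4, 0.1, 0.4]
opening: 0.3
grasp_force: 0.0
```

```bash
python3 - <<'E'
from bench import manip
import cv2,numpy as np
o=manip.observe();print({k:np.round(o[k],3) for k in('time_s','position','eef_rot','opening','wrist_force')})
from h import R
ims=[]
a=manip.camera('scene')['img'][130:280,140:280];b=manip.camera('side')['img'][150:300,260:400]
cv2.imwrite('pics/d.png',cv2.resize(np.hstack([a,b]),(800,429+0),interpolation=cv2.INTER_CUBIC)[:,:,::-1])
c=manip.camera('wrist');cv2.imwrite('pics/w.png',c['img'][:,:,::-1]);print(c['xyz'],c['rotation'])
E
```

```text
{'time_s': np.float64(2.775), 'position': array([ 501.521, -141.525,  392.463]), 'eef_rot': array([-3.66e-01, -3.12e+00, -1.00e-03]), 'opening': np.float64(0.344), 'wrist_force': array([-0.351,  0.086,  0.374])}
[ 431.93983138 -125.14301039  372.72654393] [2.28981648 1.81166411 0.24611825]
```

View pics/d.png

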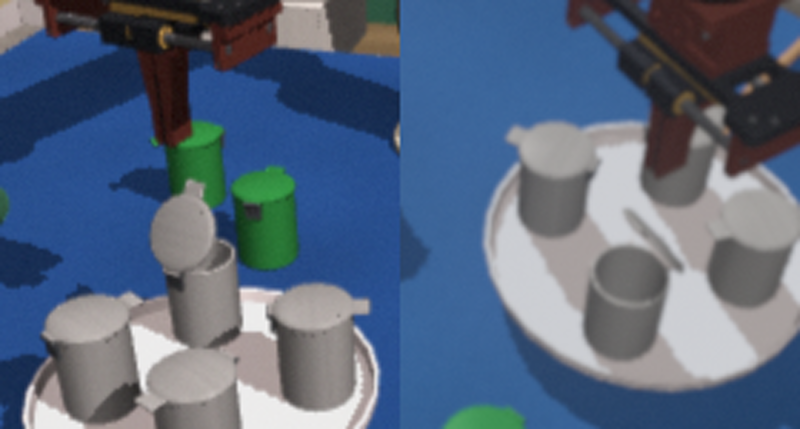

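View pics/w.png

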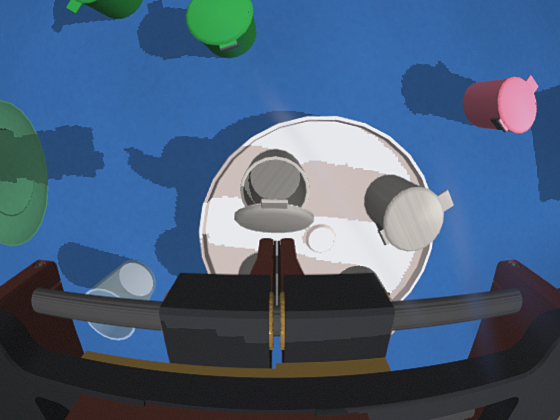

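The wrist view shows the jar mouth centred at about (275,181). The lid spans u 235–314 and v 203–232, with its lip at about (275,203); fingertips are at (277,240). I'll check the fit against this view.

```bash
cat >> h.py <<'E'
def projw(P,t=(431.94,-125.14,372.73),r=(2.28981648,1.81166411,.24611825)):
    q=(np.atleast_2d(P)-t)@R.from_rotvec(r).as_matrix();rr=np.hypot(q[:,0],q[:,1]);th=np.arctan2(rr,q[:,2])
    return q[:,:2]/rr[:,None]*th[:,None]*325.192+[276.433,207.306]
E
python3 - <<'E'
from h import *
import cv2
S=lambda u,v:(160+u/7,180+v/7)
D=lambda u,v:(275+u/5,175+v/5)
a=np.linspace(0,6.3,73)
def wr(p):
    d=projw(lid(p,disc));rim=projw(W(p,np.c_[30*np.cos(a),30*np.sin(a),0*a+75]))
    return np.r_[d.min(0)[0],d.max(0)[0],d.max(0)[1],rim[:,0].min(),rim[:,0].max(),rim[:,1].min()]
tw=np.array([235,314,232,241,309,149])
def res(p):
    d=proj('scene',lid(p,disc));l=proj('scene',lid(p,[76,0,1.5]))[0]
    e=proj('side',np.r_[lid(p,disc),lid(p,lip)]);rc=proj('side',W(p,[0,0,75]))[0]
    t=np.r_[S(230,122),S(388,318),S(342,95),D(319,239),D(420,349),D(327,357)]
    return np.r_[np.r_[d.min(0),d.max(0),l,e.min(0),e.max(0),rc]-t,wr(p)-tw]
b=least_squares(res,[490.5,-138.7,2.87,.955],loss='soft_l1');p=b.x
print(p,b.cost,np.round(res(p),1));print('lip',lid(p,[76,0,1.5]),projw(lid(p,[76,0,1.5])),'tip',projw([501.5,-141.5,210.5]))
print(np.round(wr([490.5,-138.7,2.87,.955])-tw,1))
I=cv2.imread('pics/w.png');q=projw(np.r_[lid(p,disc),lid(p,lip),W(p,np.c_[30*np.cos(a),30*np.sin(a),0*a+75]),W(p,np.c_[30*np.cos(a),30*np.sin(a),0*a])])
I=cv2.resize(I[130:270,190:370],None,fx=4,fy=4,interpolation=cv2.INTER_CUBIC)
for u in q: cv2.circle(I,(int((u[0]-190)*4),int((u[1]-130)*4)),2,(0,0,255),-1)
cv2.imwrite('pics/ov.png',I)
E
```

```text
[ 489.71679581 -139.63509086    2.86750612    0.95653821] 12.230188710324981 [-0.9  0.1 -1.1 -0.8 -0.6 -0.5 -1.1  0.3 -0.3  0.7  0.1 -1.1 -0.7  0.9
 -4.3 -0.5  1.4  5.8]
lip [[ 480.49729589 -137.04291153  164.47182431]] [[275.77994909 196.13247249]] tip [[276.55634821 254.44169613]]
[ 0.8  2.3 -3.7  0.8  2.7  6.4]
```

View pics/ov.png

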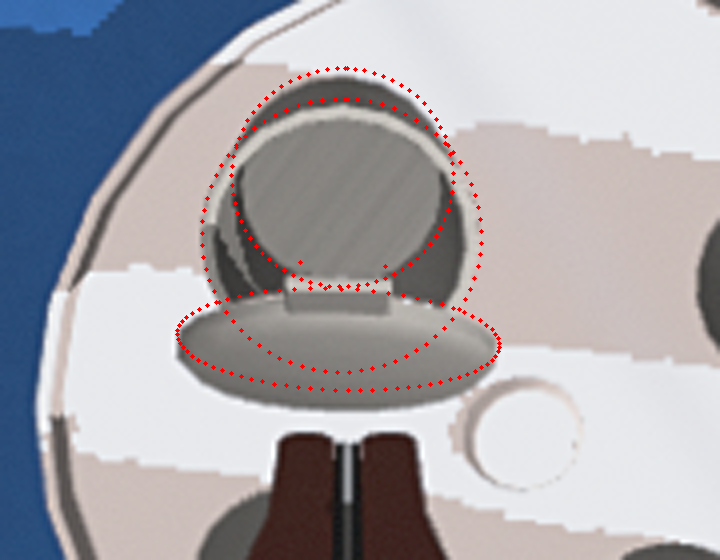

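The overlay matches, allowing for the dome's bulge. The tip is 12 mm to the hinge side of the jar axis and centred laterally. I'll descend, slowing before contact near a tip height of 152 mm.

>>> play_rows(
  moves=[
    [0,[0,0,1.2],[0,0,0]],
    [0,[0,0,2.6],[0,0,0]],
    [0,[0,0,4.0],[0,0,0]],
    [0,[0,0,4.8],[0,0,0]],
    [0,[0,0,5.2],[0,0,0]],
    [0,[0,0,5.4],[0,0,0]],
    [0,[0,0,5.6],[0,0,0]],
    [0,[0,0,5.8],[0,0,0]],
    [0,[0,0,6.0],[0,0,0]],
    [0,[0,0,6.2],[0,0,0]],
    [0,[0,0,6.4],[0,0,0]],
    [0,[0,0,6.6],[0,0,0]],
  ],
)

```text
time_s: 4.42
position: [501.7, -142.1, 326.5]
eef_rot: [-0.366, -3.12, -0.0]
wrist_force: [-0.3, -0.5, 0.1]
opening: 0.4
grasp_force: 0.1
```

>>> play_rows(
  moves=[
    [0,[0,0,0.2],[0,0,0]],
    [0,[0,0,0.4],[0,0,0]],
    [0,[0,0,0.6],[0,0,0]],
    [0,[0.1,0,0.8],[0,0,0]],
    [0,[0.2,0,1.0],[0,0,0]],
    [0,[0.3,0,1.2],[0,0,0]],
    [0,[0.4,0,1.4],[0,0,0]],
    [0,[0.5,0,1.6],[0,0,0]],
    [0,[0.5,0,1.6],[0,0,0]],
  ],
)

```text
time_s: 5.55
position: [496.8, -140.9, 310.4]
eef_rot: [-0.366, -3.12, -0.0]
wrist_force: [0.3, 1.3, 1.4]
opening: 0.5
grasp_force: 0.0
```

```bash
python3 - <<'E'
from bench import manip
import cv2,numpy as np
a=manip.camera('scene')['img'][130:280,140:280];b=manip.camera('side')['img'][150:300,260:400]
cv2.imwrite('pics/e.png',cv2.resize(np.hstack([a,b]),(800,429+0),interpolation=cv2.INTER_CUBIC)[:,:,::-1])
E
```

```text
(no output)
```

View pics/e.png

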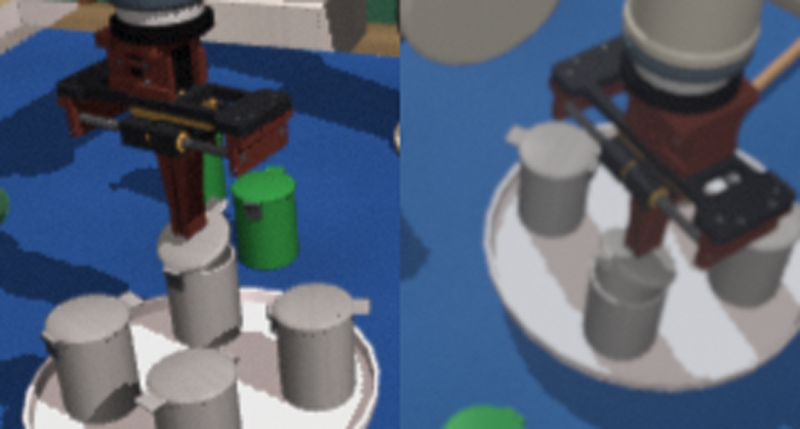

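The lid is folding over (now about 0.45 rad) and neither the jar nor the platter has moved. I'll continue down to the seal.

>>> play_rows(
  moves=[
    [0,[0.1,0,0.15],[0,0,0]],
    [0,[0.2,0,0.3],[0,0,0]],
    [0,[0.3,0,0.45],[0,0,0]],
    [0,[0.4,0,0.6],[0,0,0]],
    [0,[0.5,0,0.75],[0,0,0]],
    [0,[0.6,0,0.9],[0,0,0]],
    [0,[0.6,0,1.05],[0,0,0]],
    [0,[0.6,0,1.2],[0,0,0]],
    [0,[0.6,0,1.35],[0,0,0]],
    [0,[0.6,0,1.5],[0,0,0]],
    [0,[0.6,0,1.65],[0,0,0]],
    [0,[0.6,0,1.65],[0,0,0]],
  ],
)

```text
time_s: 7.15
position: [491.0, -139.5, 294.0]
eef_rot: [-0.366, -3.12, -0.0]
wrist_force: [-0.8, 0.6, -0.5]
opening: 0.5
grasp_force: 0.0
```

>>> play_rows(
  moves=[
    [0,[0,0,0.1],[0,0,0]],
    [0,[0,0,0.2],[0,0,0]],
    [0,[0,0,0.25],[0,0,0]],
    [0,[0,0,0.3],[0,0,0]],
    [0,[0,0,0.3],[0,0,0]],
  ],
)

```text
time_s: 7.78
position: [491.0, -139.5, 291.2]
eef_rot: [-0.366, -3.12, 0.0]
wrist_force: [0.9, -0.2, 0.4]
opening: 0.8
grasp_force: 0.1
```

Now press in small steps, watching the force.

>>> play_rows(
  moves=[
    [0,[0,0,0.05],[0,0,0]],
    [0,[0,0,0.1],[0,0,0]],
    [0,[0,0,0.15],[0,0,0]],
    [0,[0,0,0.15],[0,0,0]],
  ],
)

```text
time_s: 8.28
position: [491.0, -139.6, 290.1]
eef_rot: [0.366, 3.12, -0.001]
wrist_force: [-1.1, 0.1, 3.8]
opening: 0.3
grasp_force: 1.9
```

>>> play_rows(
  moves=[
    [0,[0,0,0.05],[0,0,0]],
    [0,[0,0,0.1],[0,0,0]],
    [0,[0,0,0.1],[0,0,0]],
  ],
)

```text
time_s: 8.65
position: [491.1, -139.7, 289.5]
eef_rot: [0.366, 3.119, -0.001]
wrist_force: [-1.6, -0.7, 6.3]
opening: 0.9
grasp_force: 3.3
```

>>> play_rows(
  moves=[
    [0,[0,0,0.05],[0,0,0]],
    [0,[0,0,0.1],[0,0,0]],
    [0,[0,0,0.15],[0,0,0]],
    [0,[0,0,0.15],[0,0,0]],
    [0,[0,0,0.15],[0,0,0]],
  ],
)

```text
time_s: 9.28
position: [491.2, -139.8, 289.0]
eef_rot: [0.366, 3.117, -0.002]
wrist_force: [-3.0, -0.4, 10.5]
opening: 0.9
grasp_force: 4.9
```

10 N has been reached with the lid seated. I'll withdraw straight up, slowly at first.

>>> play_rows(
  moves=[
    [0,[0,0,-0.1],[0,0,0]],
    [0,[0,0,-0.2],[0,0,0]],
    [0,[0,0,-0.35],[0,0,0]],
    [0,[0,0,-0.6],[0,0,0]],
    [0,[0,0,-1.2],[0,0,0]],
    [0,[0,0,-2.5],[0,0,0]],
    [0,[0,0,-4.5],[0,0,0]],
    [0,[0,0,-7],[0,0,0]],
    [0,[0,0,-9.5],[0,0,0]],
    [0,[0,0,-11],[0,0,0]],
    [0,[0,0,-11.5],[0,0,0]],
    [0,[0,0,-11.5],[0,0,0]],
  ],
)

```text
time_s: 10.78
position: [491.1, -139.6, 402.0]
eef_rot: [-0.366, -3.12, -0.0]
wrist_force: [0.0, 0.0, -0.7]
opening: 0.1
grasp_force: 0.0
```

```bash
python3 - <<'E'
from bench import manip
import cv2,numpy as np
a=manip.camera('scene')['img'][150:300,140:280];b=manip.camera('side')['img'][150:300,260:400]
cv2.imwrite('pics/f.png',cv2.resize(np.hstack([a,b]),(800,429+0),interpolation=cv2.INTER_CUBIC)[:,:,::-1])
E
```

```text
(no output)
```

View pics/f.png

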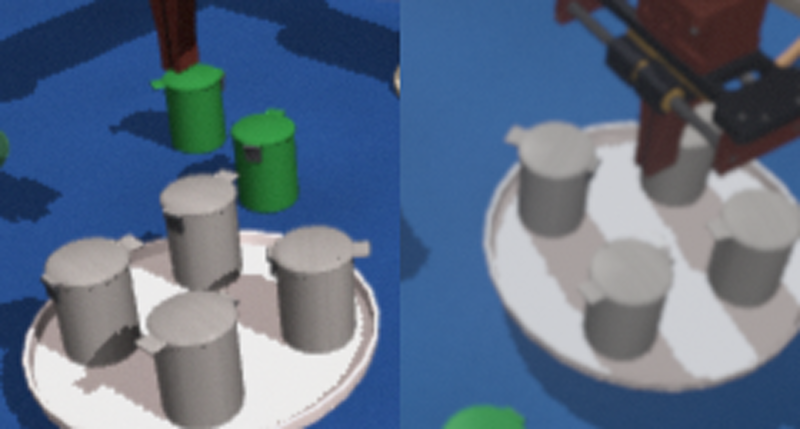

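The lid is flat on the rim, the jars and platter are where they were, and the arm is clear.

```bash
python3 -c "
from bench import manip
print(manip.job_done())"
```

```text
the job is handed in; nothing more can be done
None
```

The open jar's lid is pushed over and pressed shut with about 10 N, the arm is withdrawn, and the final pictures show the jars and turntable where they were; the job was handed in at about 11 s.

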